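# Level the low jar shelf at its screw foot

## Robot

A 6-joint arm with a two-finger parallel gripper is mounted at the origin on the work surface. World frame = base frame: x ahead of the robot, y to its left, z up, the work surface at z = 0. Lengths are in m, angles in rad, forces in N, time in s.
With the tool pointing down it reaches from about 0.4 to 0.825 m from the base axis. Payload 7 kg.
Tool frame: the origin (TCP) lies midway between the tips of the shut fingers; the grasp point (between the pads) lies hold_point_z behind it (hold_point_z is the distance from the TCP to the grasp point, in m); z points along the fingers, y is the line along which they close (so a half turn about z gives the same grasp; the last joint's range is limited). The gripper opens to 88 mm and grips with 3 to 60 N. Pads are 19 mm wide; open, the fingers measure 130 mm over their backs; the gripper's body (78 mm by 193 mm) begins 47 mm behind the grasp point.
Start: joints at [1.4, 0.359, 0.012, 0, -1.224, -0.288], TCP at [0.299, 0.605, 0.206] pointing down, gripper open.
Joint ranges: [-3.07, 3.07], [-1.43, 2.12], [-1.02, 1.25], [-3.03, 1.67], [-3.05, -0], [-3.03, 3.03]. Speed limits (rad/s): [2.39, 2.39, 3.01, 3.14, 3.14, 3.14].

## Interface

Orientations are given as [roll, pitch, yaw] about the fixed x, y, z axes, in that order (R = Rz(yaw) Ry(pitch) Rx(roll)).
In Python, from station import * gives the robot as it stands.
- The arm moves only by the tool apply_moves, never from a script. Its argument "steps" is a list of rows, each an object with "translation": the shift along the world's x, y, z scaled (see below), a list of three; "rotation": the turn, a rotation vector about the world's x, y, z scaled (see below), a list of three. A call has exactly 10 rows; each row is the pose to reach, as a shift and turn from the pose commanded when the call began; what a row does not reach only later rows make up. The controller multiplies each number of a shift by 250 mm and each number of a turn by 30 degrees. A row lasts 1/12 s, in which the tool goes at most 41.7 mm and 7.16 degrees, less where a joint would pass 70% of its speed; a pose out of reach is approached as far as the arm can. A call with a number of a shift or a turn outside -1 to 1 is refused whole. A call with a gripper value outside its range is refused whole. "jaw" is the closure, from -1 (fully open) to 1 (shut), so that 0 is half open, set as the call begins (left out, the last holds). The fingers move at their own pace and stop on an object; "newtons" is the grip in N (left out, the last holds). Time passes only in rows, so rows that repeat a pose let the fingers close, or fill a call up. It gives the time, the measured TCP pose, the force, the opening and the grip force at its end, in the units of the state.
- get_state(): the state, without advancing time (a new reading comes with each control period).
- grab_frame(name): name is "scene" or "side" or "wrist"; returns the picture (480x640x3 uint8, blue, green, red); there is no depth.
- camera_model(name): a dict with "fx", "fy", "cx", "cy" (pixels), "xyz" and "rotation" of the camera in the world. Camera axes: x right, y down, z forward; pixel columns grow to the right and rows downward; lengths in m; the calibration is good to about 2 mm. A picture is of the moment at which its call begins: read the wrist's pose just before it. camera_model takes no time and is no camera call; for the wrist camera it gives the pose at the moment of the call.
- job_done(): hands the job in; it is judged then, once.
The state is a dict: "t": time; "q": joint angles; "qd": joint speeds; "joint_efforts": joint torques, N m; "eef_pos": TCP position; "ee_rot": TCP orientation; "force": force on the tool from outside, world axes, zero at the start; "moment": the same for the moment, N m; "width": finger opening in m; "gripper_force": force on a finger pad.
Only numpy, scipy, OpenCV 4.12 (cv2) and the standard library are available. Lean on these libraries where they do the work, as an engineer would, in place of code of your own. Each camera call takes 0.05 s, during which the arm holds its last target. There are 200 camera calls.

## Task

Lay the spirit level flat along the low birch shelf between the small jar and the knob, and let go of it. Then, without touching the level, turn the bar knob of the shelf's screw foot until the bubble stands between the two lines. Then press down on the middle of the level with a firm but moderate hand force, finishing while still pressing with the bubble between the lines, so that the lock nut can be tightened; leave the jars, bowl, lids and jar lifter where they are.

Things in the scene. Friction and masses are not known exactly. Their poses are not given: they have to be found in the camera images.
- level: Aluminium spirit level, a bar 230 mm long (its x axis), 24 mm wide (y), 45 mm high (z), about 0.3 kg, on the worktop to the robot's right at the start. Origin: centre of the underside; centre of mass above it. The top is flat; the vial window in it is 66 mm long, centred 70 mm from the middle towards the +x end: the middle is free to grip and press.
- bubble (a joint): Where the white bubble (14 mm long) stands in the level's vial, read as an angle: 0 centred, +0.1 means 10 mm towards the level's +x end, limits -0.25 and 0.25. It floats to the higher end, 1.0 mm (0.01) per milliradian of slope, and takes about 1.5 s to settle. The two black lines are 21 mm apart: between them means within 3 mm (0.03) of centre.
- plank_top (a point): Middle of the top face of the low shelf's birch plank, 100 mm above the worktop when level; z up. The plank runs along this frame's y axis, 220 mm to the -y and 260 mm to the +y side of this point; 120 mm wide (x), 20 mm thick. Fixed foot at its -y end, screw foot with the knob at its +y end. A small jar stands on it 167 mm to -y.
- knob_grip (a point): Grip point of the black bar knob on the screw foot, on its turning axis, 220 mm to +y of plank_top and 30 to 36 mm above the plank's top there once level (higher before). Bar 50 mm long (this frame's x), 14 mm wide (y), from 22 mm below to 12 mm above this point; z up. The knob stays at its height; the plank's end climbs or sinks around it.
- foot_knob (a joint): Turn of the knob in rad, growing clockwise seen from above (range -0.5 to 6.0). Clockwise raises the knob's end of the plank by 8 milliradians of slope per rad; it turns with about 0.1 N m of friction and stays where it is left. The value at which the shelf is level differs each time.
- jar_baby: Bystander: small empty glass jar, 54 mm across, 70 mm high, on the plank near the fixed foot. Origin: centre of its underside.
- jar_3l: Bystander: large empty glass jar, 152 mm across, 235 mm high, behind the shelf. Origin: centre of its underside.
- jar_1l: Bystander: empty glass jar, 100 mm across, 160 mm high, behind the shelf. Origin: centre of its underside.
- jar_half: Bystander: empty glass jar, 86 mm across, 120 mm high, behind the shelf. Origin: centre of its underside.
- bowl: Bystander: brown ceramic bowl, 170 mm across, 65 mm high. Origin: centre of its underside.
- lids: Bystander: stack of three steel jar lids, 82 mm across, 30 mm high, in front of the shelf. Origin: centre of its underside.
- jar_lifter: Bystander: stainless jar lifter lying flat, 200 mm long, 80 mm wide, 12 mm high. Origin: centre of its underside.
- plank: The plank as a part: origin on its hinge axis, 200 mm to -y of plank_top and 24 mm below the top face; axes as plank_top. It starts 9 to 25 milliradians off level; only the knob alters its slope, pressing on it does not.
There are look-alikes about, which are no part of the job. There is more than one size of the level; the one meant has the size given above.

How it is judged:
On the way, in this order (a step that is already met when the one before it is completed fails the run):
1. the level lies flat along the plank, wholly on it, and is let go (z of level in the frame of plank_top between -0.003 and 0.004 m and x of level in the frame of plank_top between -0.046 and 0.046 m and y of level in the frame of plank_top between -0.085 and 0.085 m and angle between the x axis of level and the y axis of plank_top, either way round below 0.2 rad and angle between level's own z axis and vertical below 0.06 rad and contact force between the fingers and level below 0.1 N), for 0.2 s.
2. the foot is turned until the shelf is level and the bubble stands between the lines, with nothing touching the level but the shelf (angle between plank_top's own z axis and vertical below 0.004 rad and value of joint bubble between -0.032 and 0.032 rad and contact force between the fingers and level below 0.1 N), for 0.3 s.
At the end, for the whole second after the job is handed in: Level flat on the plank (4 mm), within 46 mm across and 85 mm along of its middle, aligned within 0.2 rad; plank within 4 mrad of level, bubble within 3 mm of centre; fingers press the level with 3 to 40 N, and it bears on the plank with over 6 N; the program finishes while pressing (z of level in the frame of plank_top between -0.003 and 0.004 m and x of level in the frame of plank_top between -0.046 and 0.046 m and y of level in the frame of plank_top between -0.085 and 0.085 m and angle between the x axis of level and the y axis of plank_top, either way round below 0.2 rad and angle between plank_top's own z axis and vertical below 0.004 rad and value of joint bubble between -0.032 and 0.032 rad and contact force between the fingers and level between 3 and 40 N and contact force between level and plank above 6 N and linear speed of level below 0.02 m/s); the arm keeps its last pose, push and grip.
It fails at once if a jar, the bowl, the lids or the jar lifter is pushed more than 25 mm or knocked over (distance of any of jar_baby, jar_3l, jar_1l, jar_half, bowl, lids, jar_lifter from where it was at the start of the episode above 0.025 m or angle between any of jar_baby, jar_3l, jar_1l, jar_half, bowl, lids, jar_lifter's own z axis and vertical above 0.35 rad).
It fails at once if the level is slammed or jammed hard onto the shelf (over 90 N) (contact force between level and plank above 90 N).
It also fails if it takes over 72 s, if anything falls off the work surface, if the arm or the gripper's body presses on something with over 40 N, if the wrist force passes 120 N, or if a joint passes its speed limit or range.

## Working session

There is one attempt and no reset: what is moved stays moved. The work goes in short steps, Python scripts to look and compute and a tool call to move; the robot and the scene stay as the last step left them, time stands still between calls to the robot, and variables do not carry over. Pictures are saved under pics/ and viewed, at most 10 in all, crops included, and the job is handed in when it is done.

Besides the shell and the picture viewer there is one more tool, called after "Request:" as a command line: name --argument value ..., lists and objects as JSON in quotes. apply_moves: Moves the arm, as the interface text tells. Shifts and turns lie within -1 to 1; 1 stands for 250 mm of shift or 30 degrees of turn. Its arguments: {"type":"object","properties":{"steps":{"type":"array"},"jaw":{"type":"number"},"newtons":{"type":"number"}},"required":["steps"]}

```bash
ls; mkdir -p pics
python3 - <<'E'
from station import *
import cv2
s=get_state(); print({k:s[k] for k in s})
for n in("scene","side"):
    cv2.imwrite(f"pics/{n}0.png",grab_frame(n)); print(n,camera_model(n))
E
```

```text
pics
{'t': 0.0, 'q': array([ 1.40009792e+00,  3.59378979e-01,  1.10159410e-02, -3.56837681e-04,
       -1.22413668e+00, -2.88081988e-01]), 'qd': array([-0.00049877, -0.00016993,  0.00076573,  0.00075421,  0.00024994,
        0.00049163]), 'joint_efforts': array([ 1.68687733e-03, -5.82721066e+01,  2.93046981e+01,  6.99675232e+00,
        7.06955689e-03, -1.59748488e-04]), 'eef_pos': array([0.29872362, 0.60467194, 0.20460798]), 'ee_rot': array([ 3.13986415e+00, -1.62380657e-04, -4.58901782e-01]), 'force': array([-0.5747437 , -0.13095627, -0.57099966]), 'moment': array([ 0.03482699, -0.06474307,  0.00825359]), 'gripper_force': 0.0, 'width': 0.08738163593810439}
scene {'fx': 460.1767942591898, 'fy': 460.1767942591898, 'cx': 319.3957551251396, 'cy': 243.22849349254858, 'xyz': array([ 1.4814273 , -0.35013816,  0.86131969]), 'rotation': array([-2.23710689, -0.0088063 ,  1.24105081])}
side {'fx': 456.4003803963569, 'fy': 456.4003803963569, 'cx': 314.6988842019148, 'cy': 233.78040306484982, 'xyz': array([ 0.42137563, -0.77104836,  0.851733  ]), 'rotation': array([-2.34452266,  0.01632327, -0.22583545])}
```

View pics/scene0.png

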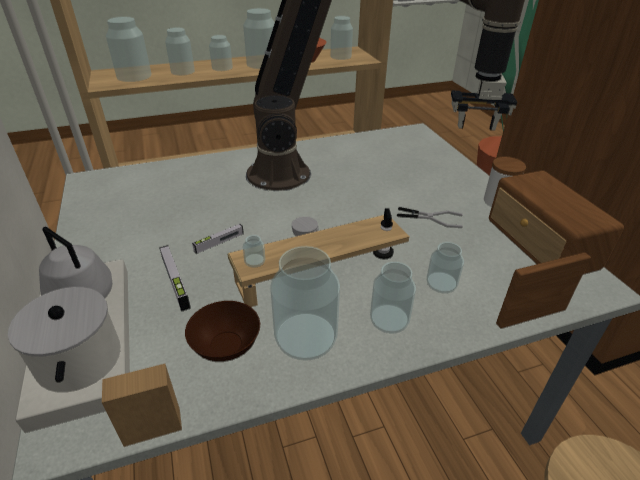

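View pics/side0.png

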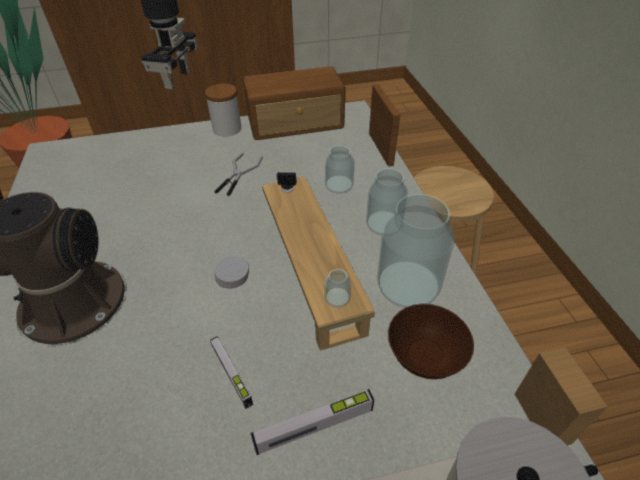

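The scene view shows the levels at about (218,238) and (175,277), the plank from (240,265) to (400,230) and the knob at (387,217). In the side view the larger level runs from (254,441) to (373,400), the smaller from (213,340) to (249,402), and the plank from (290,183) to (345,315).

```bash
cat > h.py <<'E'
import numpy as np, cv2
from scipy.spatial.transform import Rotation as R
from station import *
def ray(cm,u,v):
    d=np.array([(u-cm['cx'])/cm['fx'],(v-cm['cy'])/cm['fy'],1.])
    return R.from_euler('xyz',cm['rotation']).as_matrix()@d
def px(cm,u,v,z):
    d=ray(cm,u,v); c=np.array(cm['xyz']); return c+d*(z-c[2])/d[2]
def proj(cm,P):
    p=R.from_euler('xyz',cm['rotation']).as_matrix().T@(np.array(P)-cm['xyz'])
    return cm['fx']*p[0]/p[2]+cm['cx'],cm['fy']*p[1]/p[2]+cm['cy']
E
python3 - <<'E'
from h import *
i=cv2.imread('pics/side0.png')
a=cv2.resize(i[330:460,200:390],None,fx=4,fy=4,interpolation=2)
cv2.imwrite('pics/c1.png',a)
b=cv2.resize(i[160:360,245:385],None,fx=3,fy=3,interpolation=2)
s=cv2.imread('pics/scene0.png')
c=cv2.resize(s[195:315,365:425],(300,600),interpolation=2)
cv2.imwrite('pics/c2.png',np.hstack([b,c[:600]]))
cm=camera_model('side')
for n,uv in dict(bigL=(254,441),bigR=(373,400),smT=(213,340),smB=(249,402)).items(): print(n,px(cm,*uv,0.045).round(3))
E
```

```text
bigL [ 0.377 -0.438  0.045]
bigR [ 0.6   -0.415  0.045]
smT [ 0.321 -0.217  0.045]
smB [ 0.377 -0.366  0.045]
```

View pics/c1.png

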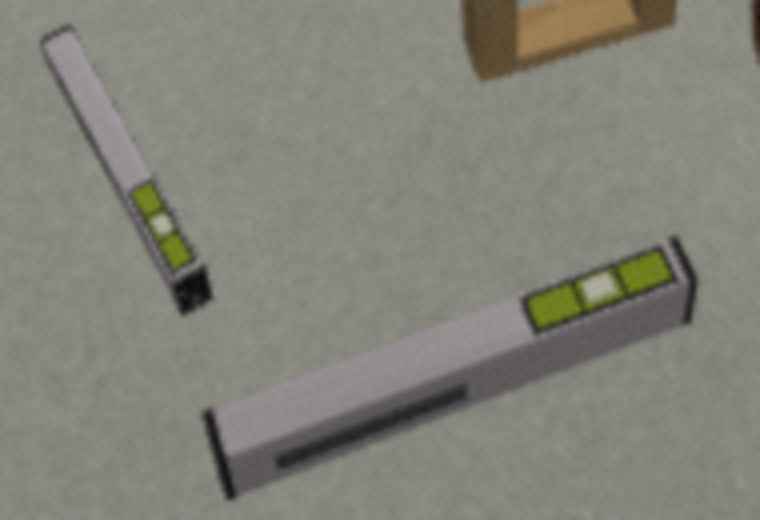

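View pics/c2.png

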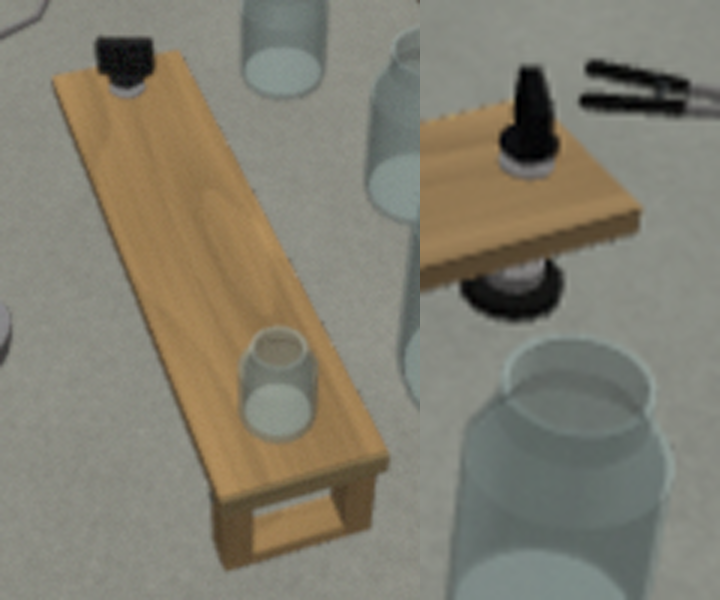

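The larger level is about 225 mm long, so it is the one meant. In the crops its top corners are at (212,410), (230,450), (690,282) and (674,240), and the plank's top corners at (53,78), (180,53), (387,458) and (218,498). The knob bar lies across the plank, with its top edge from (97,38) to (153,38).

Run:
```python
from h import *
from scipy.optimize import least_squares
cm=camera_model('side'); sc=camera_model('scene')
lev=np.array([(212,410),(230,450),(690,282),(674,240)])/4+[200,330]
P=np.array([px(cm,*p,0.045) for p in lev]); print(P.round(3))
def f(p):
    c,s=np.cos(p[2]),np.sin(p[2]); X=np.array([c,s,0]);Y=np.array([-s,c,0])
    pts=[np.array([p[0],p[1],.045])+a*.115*X+b*.012*Y for a,b in((-1,1),(-1,-1),(1,-1),(1,1))]
    return np.ravel([np.array(proj(cm,q)) for q in pts]-lev)
r=least_squares(f,[.49,-.425,.1]);print('level',r.x.round(4),np.degrees(r.x[2]),r.fun.round(1))
pl=np.array([(53,78),(180,53),(387,458),(218,498)])/3+[245,160]
sp=np.array([640,210])/5*[1,1]+[365,195]
def g(p):
    c,s=np.cos(p[2]),np.sin(p[2]); X=np.array([c,s,0]);Y=np.array([-s*np.cos(p[3]),c*np.cos(p[3]),np.sin(p[3])]);Z=np.cross(X,Y)
    H=np.array([p[0],p[1],.076]); 
    pt=lambda a,b:H+a*X+(b+.2)*Y+.024*Z
    e=[np.array(proj(cm,pt(a,b)))-q for (a,b),q in zip(((-.06,.26),(.06,.26),(.06,-.22),(-.06,-.22)),pl)]
    e.append(np.array(proj(sc,pt(.06,.26)))-sp)
    return np.ravel(e)
r=least_squares(g,[.6,-.15,0,0]);x=r.x;print('plank',x.round(4),r.fun.round(1))
c,s=np.cos(x[2]),np.sin(x[2]);Y=np.array([-s,c]);m=x[:2]+.2*Y;k=x[:2]+.42*Y
print('mid',m,'knob',k,'yaw',np.degrees(x[2]),'end',x[:2]+.46*Y, 'jar',x[:2]+.033*Y)
for q in((97,38),(153,38)): print('bar top',px(cm,q[0]/3+245,q[1]/3+160,.145))
print('jar_half etc', proj(cm,[k[0],k[1],.145]),proj(sc,[k[0],k[1],.145]))
```

```text
[[ 0.377 -0.423  0.045]
 [ 0.382 -0.442  0.045]
 [ 0.598 -0.416  0.045]
 [ 0.598 -0.395  0.045]]
level [ 0.4893 -0.4183  0.1253] 7.178681898393234 [-1.9 -1.  -2.9  2.2  3.3 -0.8  1.8 -1.8]
plank [ 0.598  -0.1972  0.0285 -0.0343] [  9.9 -12.7   9.1 -11.4  -2.2 -21.3  -1.6 -22.3 -62.6   6.5]
mid [0.59232996 0.00270101] knob [0.58606134 0.22261168] yaw 1.6327917551359326 end [0.58492159 0.26259544] jar [ 0.59708842 -0.16423119]
bar top [0.52916123 0.17917699 0.145     ]
bar top [0.57581033 0.16737841 0.145     ]
jar_half etc (np.float64(295.72514404289836), np.float64(159.95037435920747)) (np.float64(409.41132426326243), np.float64(216.3308169458292))
```

```bash
cat > fit.py <<'E'
from h import *
from scipy.optimize import least_squares
cm=camera_model('side'); sc=camera_model('scene')
pl=np.array([(53,78),(180,53),(387,458),(218,498)])/3+[245,160]
sp=np.array([220,208])/5+[365,195]
def g(p):
    c,s=np.cos(p[2]),np.sin(p[2]); X=np.array([c,s,0]);Y=np.array([-s*np.cos(p[3]),c*np.cos(p[3]),np.sin(p[3])]);Z=np.cross(X,Y)
    H=np.array([p[0],p[1],.076]); 
    pt=lambda a,b:H+a*X+(b+.2)*Y+.024*Z
    e=[np.array(proj(cm,pt(a,b)))-q for (a,b),q in zip(((-.06,.26),(.06,.26),(.06,-.22),(-.06,-.22)),pl)]
    e.append(np.array(proj(sc,pt(.06,.26)))-sp)
    return np.ravel(e)
r=least_squares(g,[.6,-.15,0,0]);x=r.x;print('plank',x.round(4),r.fun.round(1))
c,s=np.cos(x[2]),np.sin(x[2]);Y=np.array([-s,c]);m=x[:2]+.2*Y;k=x[:2]+.42*Y
print('mid',m,'knob',k,'yaw',np.degrees(x[2]),'end',x[:2]+.46*Y, 'jar',x[:2]+.033*Y)
print(proj(cm,[*k,.145]),proj(sc,[*k,.145]))
# bystanders near knob
print('jar_half base',px(cm,340,185,0),'lifter',px(cm,235,172,.01),px(cm,262,158,.01),'lids',px(cm,232,265,.03))
cmw=camera_model('wrist');print(cmw)
E
python3 fit.py
```

```text
plank [ 0.5863 -0.249   0.0819 -0.0208] [-0.2 -0.3  0.2 -0.8  0.2 -1.4 -0.5  1.1 -0.9  0.9]
mid [ 0.56998953 -0.04969173] knob [0.55199448 0.16957108] yaw 4.691787276550645 end [0.54872266 0.20943704] jar [ 0.5836494  -0.21613213]
(np.float64(286.73446396901534), np.float64(173.539444121683)) (np.float64(386.3679225340404), np.float64(213.04183965170427))
jar_half base [0.72345578 0.26742413 0.        ] lifter [0.42363804 0.39609539 0.01      ] [0.5151598  0.44945848 0.01      ] lids [ 0.37834116 -0.00538971  0.03      ]
{'fx': 383.7694092498657, 'fy': 383.7694092498657, 'cx': 321.180876410017, 'cy': 239.23321143890593, 'xyz': array([0.37268072, 0.56711666, 0.3834623 ]), 'rotation': array([ 2.83079535e+00, -1.27557108e-03, -2.02908348e+00])}
```

Request:
apply_moves --steps '[{"translation": [0.076, -0.062, 0.02], "rotation": [0, 0, -0.098]}, {"translation": [0.153, -0.124, 0.04], "rotation": [0, 0, -0.195]}, {"translation": [0.229, -0.186, 0.06], "rotation": [0, 0, -0.293]}, {"translation": [0.306, -0.248, 0.08], "rotation": [0, 0, -0.391]}, {"translation": [0.382, -0.31, 0.1], "rotation": [0, 0, -0.489]}, {"translation": [0.458, -0.372, 0.12], "rotation": [0, 0, -0.586]}, {"translation": [0.535, -0.434, 0.14], "rotation": [0, 0, -0.684]}, {"translation": [0.611, -0.496, 0.16], "rotation": [0, 0, -0.782]}, {"translation": [0.688, -0.558, 0.18], "rotation": [0, 0, -0.879]}, {"translation": [0.764, -0.62, 0.2], "rotation": [0, 0, -0.977]}]'

```text
t: 0.93
eef_pos: [0.4906, 0.4491, 0.2554]
ee_rot: [3.141, -0.0, -0.973]
force: [0.2, 0.9, -0.2]
width: 0.0875
gripper_force: 0.0
```

Request:
apply_moves --steps '[{"translation": [0.044, -0.082, 0.012], "rotation": [0, 0, -0.098]}, {"translation": [0.088, -0.164, 0.024], "rotation": [0, 0, -0.195]}, {"translation": [0.132, -0.246, 0.036], "rotation": [0, 0, -0.293]}, {"translation": [0.176, -0.328, 0.048], "rotation": [0, 0, -0.391]}, {"translation": [0.22, -0.41, 0.06], "rotation": [0, 0, -0.489]}, {"translation": [0.264, -0.492, 0.072], "rotation": [0, 0, -0.586]}, {"translation": [0.308, -0.574, 0.084], "rotation": [0, 0, -0.684]}, {"translation": [0.352, -0.656, 0.096], "rotation": [0, 0, -0.782]}, {"translation": [0.396, -0.738, 0.108], "rotation": [0, 0, -0.879]}, {"translation": [0.44, -0.82, 0.12], "rotation": [0, 0, -0.977]}]'

```text
t: 1.77
eef_pos: [0.6001, 0.2441, 0.2853]
ee_rot: [3.141, -0.0, -1.484]
force: [0.7, 0.6, -0.3]
width: 0.0877
gripper_force: 0.0
```

Request:
apply_moves --steps '[{"translation": [0.018, -0.094, 0], "rotation": [0, 0, -0.098]}, {"translation": [0.036, -0.188, 0], "rotation": [0, 0, -0.195]}, {"translation": [0.054, -0.282, 0], "rotation": [0, 0, -0.293]}, {"translation": [0.072, -0.376, 0], "rotation": [0, 0, -0.391]}, {"translation": [0.09, -0.47, 0], "rotation": [0, 0, -0.489]}, {"translation": [0.108, -0.564, 0], "rotation": [0, 0, -0.586]}, {"translation": [0.126, -0.658, 0], "rotation": [0, 0, -0.684]}, {"translation": [0.144, -0.752, 0], "rotation": [0, 0, -0.782]}, {"translation": [0.162, -0.846, 0], "rotation": [0, 0, -0.879]}, {"translation": [0.18, -0.94, 0], "rotation": [0, 0, -0.977]}]'

```text
t: 2.6
eef_pos: [0.6448, 0.009, 0.2851]
ee_rot: [3.141, -0.0, -1.996]
force: [0.7, -0.3, 0.2]
width: 0.0875
gripper_force: 0.0
```

Request:
apply_moves --steps '[{"translation": [-0.014, -0.094, 0], "rotation": [0, 0, -0.098]}, {"translation": [-0.028, -0.188, 0], "rotation": [0, 0, -0.195]}, {"translation": [-0.042, -0.282, 0], "rotation": [0, 0, -0.293]}, {"translation": [-0.056, -0.376, 0], "rotation": [0, 0, -0.391]}, {"translation": [-0.07, -0.47, 0], "rotation": [0, 0, -0.489]}, {"translation": [-0.084, -0.564, 0], "rotation": [0, 0, -0.586]}, {"translation": [-0.098, -0.658, 0], "rotation": [0, 0, -0.684]}, {"translation": [-0.112, -0.752, 0], "rotation": [0, 0, -0.782]}, {"translation": [-0.126, -0.846, 0], "rotation": [0, 0, -0.879]}, {"translation": [-0.14, -0.94, 0], "rotation": [0, 0, -0.977]}]'

```text
t: 3.43
eef_pos: [0.6094, -0.2259, 0.2851]
ee_rot: [3.141, -0.0, -2.507]
force: [0.2, 0.3, 0.1]
width: 0.0877
gripper_force: 0.0
```

Request:
apply_moves --steps '[{"translation": [-0.048, -0.077, -0.02], "rotation": [0, 0, -0.098]}, {"translation": [-0.097, -0.154, -0.04], "rotation": [0, 0, -0.195]}, {"translation": [-0.145, -0.232, -0.06], "rotation": [0, 0, -0.293]}, {"translation": [-0.194, -0.309, -0.08], "rotation": [0, 0, -0.391]}, {"translation": [-0.242, -0.386, -0.1], "rotation": [0, 0, -0.489]}, {"translation": [-0.29, -0.463, -0.12], "rotation": [0, 0, -0.586]}, {"translation": [-0.339, -0.54, -0.14], "rotation": [0, 0, -0.684]}, {"translation": [-0.387, -0.618, -0.16], "rotation": [0, 0, -0.782]}, {"translation": [-0.436, -0.695, -0.18], "rotation": [0, 0, -0.879]}, {"translation": [-0.484, -0.772, -0.2], "rotation": [0, 0, -0.977]}]'

```text
t: 4.27
eef_pos: [0.488, -0.4185, 0.2349]
ee_rot: [3.141, -0.001, -3.019]
force: [0.5, 0.8, 0.3]
width: 0.0876
gripper_force: 0.0
```

Run:
```python
from h import *
s=get_state();c=camera_model('wrist');f=grab_frame('wrist');cv2.imwrite('pics/w1.png',f)
print(s['t'],s['eef_pos'],s['ee_rot'],s['q']); 
import json;json.dump({k:np.array(v).tolist() for k,v in c.items()},open('w1.json','w'))
print(c)
try: print(hold_point_z)
except Exception as e: print(e)
```

```text
4.2667 [ 0.48803089 -0.41851109  0.23489841] [ 3.14101155e+00 -5.56709763e-04 -3.01907973e+00] [-4.06058478e-01  2.90642421e-01 -1.88186202e-02 -2.32015145e-04
 -1.26210908e+00 -1.04215451e+00]
{'fx': 383.7694092498657, 'fy': 383.7694092498657, 'cx': 321.180876410017, 'cy': 239.23321143890593, 'xyz': array([ 0.40465738, -0.42980306,  0.41367248]), 'rotation': array([ 2.83154662e+00, -8.70481478e-04,  1.69389420e+00])}
0.0188
```

View pics/w1.png

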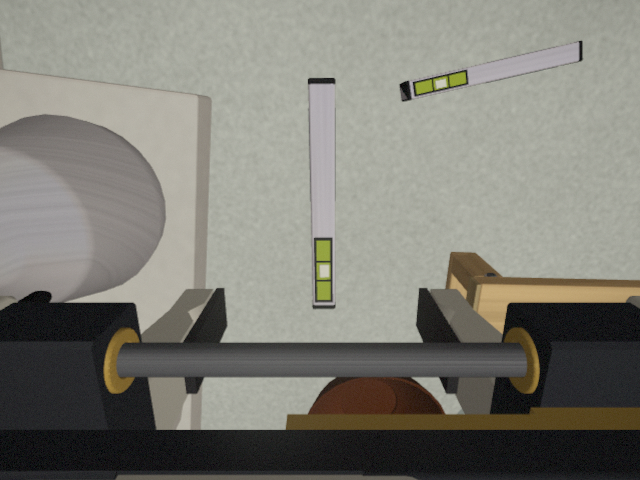

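The wrist view shows the level under the tool: its top runs from (321,80) to (324,305), with the vial end near the bottom. The hotplate edge is at u≈207 and the plank's end at u≈475.

Run:
```python
from h import *
import json
c=json.load(open('w1.json'))
for n,u,v,z in(('A',321,81,.045),('B',324,304,.045),('mL',311,190,.045),('mR',335,190,.045),('plate',208,200,.03),('kettle',165,215,.08),('plankcorner',478,282,.1)): print(n,px(c,u,v,z).round(4))
```

```text
A [ 0.3749 -0.4333  0.045 ]
B [ 0.5934 -0.4031  0.045 ]
mL [ 0.4733 -0.4309  0.045 ]
mR [ 0.4705 -0.4078  0.045 ]
plate [ 0.4991 -0.5337  0.03  ]
kettle [ 0.5052 -0.5578  0.08  ]
plankcorner [ 0.5269 -0.2737  0.1   ]
```

Request:
apply_moves --steps '[{"translation": [-0.005, 0, -0.12], "rotation": [0, 0, 0.03]}, {"translation": [-0.01, 0, -0.24], "rotation": [0, 0, 0.03]}, {"translation": [-0.012, 0, -0.36], "rotation": [0, 0, 0.03]}, {"translation": [-0.012, 0, -0.48], "rotation": [0, 0, 0.03]}, {"translation": [-0.012, 0, -0.58], "rotation": [0, 0, 0.03]}, {"translation": [-0.012, 0, -0.68], "rotation": [0, 0, 0.03]}, {"translation": [-0.012, 0, -0.76], "rotation": [0, 0, 0.03]}, {"translation": [-0.012, 0, -0.83], "rotation": [0, 0, 0.03]}, {"translation": [-0.012, 0, -0.87], "rotation": [0, 0, 0.03]}, {"translation": [-0.012, 0, -0.885], "rotation": [0, 0, 0.03]}]'

```text
t: 5.15
eef_pos: [0.4848, -0.4171, 0.0122]
ee_rot: [3.14, -0.003, -3.001]
force: [-0.1, 0.3, 0.4]
width: 0.0876
gripper_force: 0.0
```

Request:
apply_moves --steps '[{"translation": [0, 0, 0], "rotation": [0, 0, 0]}, {"translation": [0, 0, 0], "rotation": [0, 0, 0]}, {"translation": [0, 0, 0], "rotation": [0, 0, 0]}, {"translation": [0, 0, 0], "rotation": [0, 0, 0]}, {"translation": [0, 0, 0], "rotation": [0, 0, 0]}, {"translation": [0, 0, 0], "rotation": [0, 0, 0]}, {"translation": [0, 0, 0], "rotation": [0, 0, 0]}, {"translation": [0, 0, 0], "rotation": [0, 0, 0]}, {"translation": [0, 0, 0], "rotation": [0, 0, 0]}, {"translation": [0, 0, 0], "rotation": [0, 0, 0]}]' --jaw 1 --newtons 30

```text
t: 5.98
eef_pos: [0.4859, -0.4178, 0.0143]
ee_rot: [-3.142, -0.0, -3.001]
force: [0.6, -0.7, 0.5]
width: 0.0261
gripper_force: 0.0
```

Run:
```python
from h import *
cm=camera_model('side')
print('3l base',px(cm,410,283,0), '3l rim R/L at .235', px(cm,398,212,.235),px(cm,448,212,.235))
```

```text
3l base [ 0.78691797 -0.13733467  0.        ] 3l rim R/L at .235 [ 0.73080108 -0.13246136  0.235     ] [ 0.82833952 -0.15676721  0.235     ]
```

Request:
apply_moves --steps '[{"translation": [0, 0, 0], "rotation": [0, 0, 0]}, {"translation": [0, 0, 0], "rotation": [0, 0, 0]}, {"translation": [0, 0, 0], "rotation": [0, 0, 0]}, {"translation": [0, 0, 0.06], "rotation": [0, 0, 0]}, {"translation": [0, 0, 0.16], "rotation": [0, 0, 0]}, {"translation": [0, 0.03, 0.28], "rotation": [0, 0, 0]}, {"translation": [0, 0.08, 0.4], "rotation": [0, 0, 0]}, {"translation": [0, 0.14, 0.52], "rotation": [0, 0, 0]}, {"translation": [0, 0.22, 0.64], "rotation": [0, 0, 0.08]}, {"translation": [0, 0.3, 0.76], "rotation": [0, 0, 0.16]}]'

```text
t: 6.82
eef_pos: [0.4851, -0.3419, 0.2049]
ee_rot: [3.14, -0.001, -2.916]
force: [1.3, -0.3, -3.3]
width: 0.0235
gripper_force: 30.0
```

Request:
apply_moves --steps '[{"translation": [0.01, 0.06, 0.03], "rotation": [0, 0, 0.091]}, {"translation": [0.02, 0.12, 0.06], "rotation": [0, 0, 0.182]}, {"translation": [0.03, 0.18, 0.09], "rotation": [0, 0, 0.273]}, {"translation": [0.04, 0.24, 0.12], "rotation": [0, 0, 0.364]}, {"translation": [0.05, 0.3, 0.14], "rotation": [0, 0, 0.455]}, {"translation": [0.06, 0.36, 0.14], "rotation": [0, 0, 0.546]}, {"translation": [0.07, 0.42, 0.14], "rotation": [0, 0, 0.637]}, {"translation": [0.08, 0.48, 0.14], "rotation": [0, 0, 0.728]}, {"translation": [0.09, 0.54, 0.14], "rotation": [0, 0, 0.819]}, {"translation": [0.1, 0.6, 0.14], "rotation": [0, 0, 0.91]}]'

```text
t: 7.65
eef_pos: [0.5104, -0.1919, 0.2386]
ee_rot: [3.14, -0.001, -2.438]
force: [0.8, 0.0, -2.9]
width: 0.0234
gripper_force: 30.0
```

Request:
apply_moves --steps '[{"translation": [0.015, 0.04, 0], "rotation": [0, 0, 0.091]}, {"translation": [0.03, 0.08, 0], "rotation": [0, 0, 0.182]}, {"translation": [0.045, 0.12, 0], "rotation": [0, 0, 0.273]}, {"translation": [0.06, 0.16, 0], "rotation": [0, 0, 0.364]}, {"translation": [0.075, 0.2, 0], "rotation": [0, 0, 0.455]}, {"translation": [0.09, 0.24, 0], "rotation": [0, 0, 0.546]}, {"translation": [0.105, 0.28, 0], "rotation": [0, 0, 0.637]}, {"translation": [0.12, 0.32, 0], "rotation": [0, 0, 0.728]}, {"translation": [0.135, 0.36, 0], "rotation": [0, 0, 0.819]}, {"translation": [0.15, 0.4, 0], "rotation": [0, 0, 0.91]}]'

```text
t: 8.48
eef_pos: [0.548, -0.0922, 0.2386]
ee_rot: [3.14, -0.0, -1.962]
force: [0.5, 0.3, -3.2]
width: 0.0239
gripper_force: 30.0
```

Request:
apply_moves --steps '[{"translation": [0.01, 0.02, 0], "rotation": [0, 0, 0.1]}, {"translation": [0.02, 0.04, 0], "rotation": [0, 0, 0.2]}, {"translation": [0.04, 0.07, 0], "rotation": [0, 0, 0.31]}, {"translation": [0.055, 0.11, 0], "rotation": [0, 0, 0.42]}, {"translation": [0.065, 0.14, 0], "rotation": [0, 0, 0.53]}, {"translation": [0.08, 0.17, 0], "rotation": [0, 0, 0.64]}, {"translation": [0.088, 0.193, 0], "rotation": [0, 0, 0.74]}, {"translation": [0.088, 0.193, -0.04], "rotation": [0, 0, 0.83]}, {"translation": [0.088, 0.193, -0.1], "rotation": [0, 0, 0.91]}, {"translation": [0.088, 0.193, -0.15], "rotation": [0, 0, 0.91]}]'

```text
t: 9.32
eef_pos: [0.5698, -0.0443, 0.2005]
ee_rot: [3.14, 0.001, -1.485]
force: [-0.9, -0.9, -4.1]
width: 0.0234
gripper_force: 30.0
```

Run:
```python
from h import *
s=get_state();print(s['t'],s['eef_pos'],s['ee_rot'],s['q'])
a=grab_frame('side')[130:370,225:425]; b=grab_frame('scene')[170:330,200:440]
a=cv2.resize(a,(400,480),interpolation=2);b=cv2.resize(b,(390,260),interpolation=2)
o=np.zeros((480,790,3),np.uint8);o[:,:400]=a;o[:260,400:]=b
cv2.imwrite('pics/p1.png',o)
```

```text
9.3167 [ 0.56982847 -0.04428477  0.20049158] [ 3.14046034e+00  5.09428269e-04 -1.48493230e+00] [ 2.64141000e-01  1.93794131e-01 -2.27230868e-01 -7.68985019e-04
 -1.15079546e+00 -1.77962759e-01]
```

View pics/p1.png

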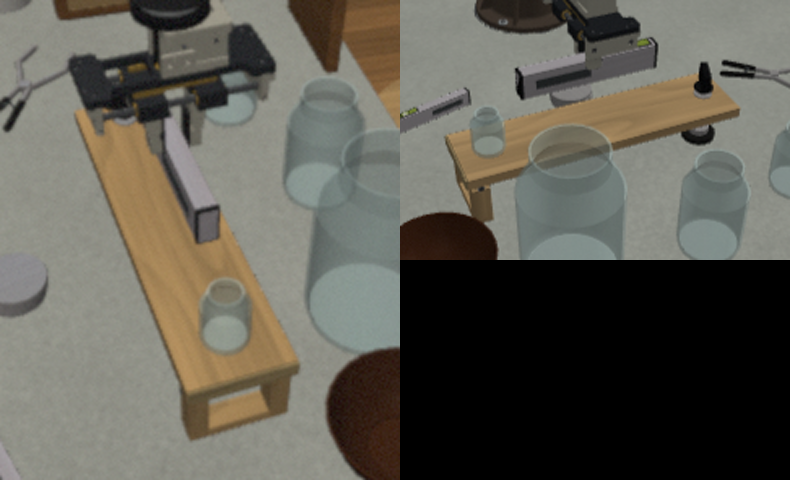

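The level hangs aligned over the middle of the plank, clear of the small jar at (225,315) and of the knob at (703,90).

Request:
apply_moves --steps '[{"translation": [0, 0, -0.04], "rotation": [-0.01, 0, 0]}, {"translation": [0, 0, -0.1], "rotation": [-0.02, 0, 0]}, {"translation": [0, 0, -0.16], "rotation": [-0.03, 0, 0]}, {"translation": [0, 0, -0.21], "rotation": [-0.04, 0, 0]}, {"translation": [0, 0, -0.25], "rotation": [-0.04, 0, 0]}, {"translation": [0, 0, -0.285], "rotation": [-0.04, 0, 0]}, {"translation": [0, 0, -0.31], "rotation": [-0.04, 0, 0]}, {"translation": [0, 0, -0.33], "rotation": [-0.04, 0, 0]}, {"translation": [0, 0, -0.345], "rotation": [-0.04, 0, 0]}, {"translation": [0, 0, -0.35], "rotation": [-0.04, 0, 0]}]'

```text
t: 10.25
eef_pos: [0.5704, -0.0446, 0.114]
ee_rot: [3.14, -0.021, -1.488]
force: [0.3, 0.1, -2.7]
width: 0.0239
gripper_force: 30.0
```

Request:
apply_moves --steps '[{"translation": [0, 0, -0.001], "rotation": [0, 0, 0]}, {"translation": [0, 0, -0.002], "rotation": [0, 0, 0]}, {"translation": [0, 0, -0.003], "rotation": [0, 0, 0]}, {"translation": [0, 0, -0.004], "rotation": [0, 0, 0]}, {"translation": [0, 0, -0.005], "rotation": [0, 0, 0]}, {"translation": [0, 0, -0.006], "rotation": [0, 0, 0]}, {"translation": [0, 0, -0.006], "rotation": [0, 0, 0]}, {"translation": [0, 0, -0.006], "rotation": [0, 0, 0]}, {"translation": [0, 0, -0.006], "rotation": [0, 0, 0]}, {"translation": [0, 0, -0.006], "rotation": [0, 0, 0]}]'

```text
t: 11.08
eef_pos: [0.5705, -0.0446, 0.1128]
ee_rot: [3.14, -0.021, -1.488]
force: [1.2, 0.3, -3.0]
width: 0.0234
gripper_force: 30.0
```

Request:
apply_moves --steps '[{"translation": [0, 0, -0.001], "rotation": [0, 0, 0]}, {"translation": [0, 0, -0.002], "rotation": [0, 0, 0]}, {"translation": [0, 0, -0.003], "rotation": [0, 0, 0]}, {"translation": [0, 0, -0.004], "rotation": [0, 0, 0]}, {"translation": [0, 0, -0.005], "rotation": [0, 0, 0]}, {"translation": [0, 0, -0.006], "rotation": [0, 0, 0]}, {"translation": [0, 0, -0.007], "rotation": [0, 0, 0]}, {"translation": [0, 0, -0.008], "rotation": [0, 0, 0]}, {"translation": [0, 0, -0.008], "rotation": [0, 0, 0]}, {"translation": [0, 0, -0.008], "rotation": [0, 0, 0]}]'

```text
t: 11.92
eef_pos: [0.5706, -0.0446, 0.111]
ee_rot: [3.14, -0.021, -1.488]
force: [-0.6, 0.2, -1.2]
width: 0.0235
gripper_force: 30.0
```

Request:
apply_moves --steps '[{"translation": [0, 0, -0.002], "rotation": [0, 0, 0]}, {"translation": [0, 0, -0.002], "rotation": [0, 0, 0]}, {"translation": [0, 0, -0.002], "rotation": [0, 0, 0]}, {"translation": [0, 0, -0.002], "rotation": [0, 0, 0]}, {"translation": [0, 0, -0.002], "rotation": [0, 0, 0]}, {"translation": [0, 0, -0.002], "rotation": [0, 0, 0]}, {"translation": [0, 0, -0.002], "rotation": [0, 0, 0]}, {"translation": [0, 0, -0.002], "rotation": [0, 0, 0]}, {"translation": [0, 0, -0.002], "rotation": [0, 0, 0]}, {"translation": [0, 0, -0.002], "rotation": [0, 0, 0]}]' --jaw -0.2

```text
t: 12.75
eef_pos: [0.5704, -0.0446, 0.1103]
ee_rot: [3.14, -0.021, -1.488]
force: [0.4, -0.5, 0.2]
width: 0.0523
gripper_force: 0.0
```

Request:
apply_moves --steps '[{"translation": [0, 0, 0.02], "rotation": [0, 0, 0]}, {"translation": [0, 0, 0.06], "rotation": [0, 0, 0]}, {"translation": [0, 0, 0.12], "rotation": [0, 0, 0]}, {"translation": [0, 0, 0.2], "rotation": [0, 0, 0]}, {"translation": [0, 0, 0.28], "rotation": [0, 0, 0]}, {"translation": [0, 0, 0.36], "rotation": [0.01, 0, 0]}, {"translation": [0, 0.05, 0.44], "rotation": [0.02, 0, 0]}, {"translation": [-0.01, 0.12, 0.52], "rotation": [0.03, 0, 0]}, {"translation": [-0.02, 0.2, 0.6], "rotation": [0.04, 0, 0]}, {"translation": [-0.04, 0.3, 0.66], "rotation": [0.04, 0, 0]}]'

```text
t: 13.58
eef_pos: [0.5609, 0.0304, 0.2784]
ee_rot: [-3.139, 0.0, -1.489]
force: [0.2, 0.4, -0.1]
width: 0.0522
gripper_force: 0.0
```

Request:
apply_moves --steps '[{"translation": [0, 0.08, 0.01], "rotation": [0, 0, 0]}, {"translation": [0, 0.14, 0.01], "rotation": [0, 0, 0]}, {"translation": [0, 0.18, 0.01], "rotation": [0, 0, 0]}, {"translation": [0, 0.2, 0.01], "rotation": [0, 0, 0]}, {"translation": [0, 0.2, 0.01], "rotation": [0, 0, 0]}, {"translation": [0, 0.2, 0.01], "rotation": [0, 0, 0]}, {"translation": [0, 0.2, 0.01], "rotation": [0, 0, 0]}, {"translation": [0, 0.2, 0.01], "rotation": [0, 0, 0]}, {"translation": [0, 0.2, 0.01], "rotation": [0, 0, 0]}, {"translation": [0, 0.2, 0.01], "rotation": [0, 0, 0]}]'

```text
t: 14.42
eef_pos: [0.5604, 0.0799, 0.2777]
ee_rot: [3.141, -0.0, -1.488]
force: [0.6, -0.7, 0.2]
width: 0.0524
gripper_force: 0.0
```

Run:
```python
from h import *
s=get_state();c=camera_model('wrist');f=grab_frame('wrist')
print(s['t'],s['eef_pos'],s['ee_rot'],c['xyz']); 
import json;json.dump({k:np.array(v).tolist() for k,v in c.items()},open('w2.json','w'))
cv2.imwrite('pics/w2full.png',f)
cv2.imwrite('pics/w2.png',cv2.resize(f[0:400,180:460],None,fx=2,fy=1.5,interpolation=2))
```

```text
14.4167 [0.56044812 0.0799202  0.27774323] [ 3.14139261e+00 -1.05758613e-04 -1.48836888e+00] [ 0.56651448 -0.0040745   0.45649646]
```

View pics/w2.png

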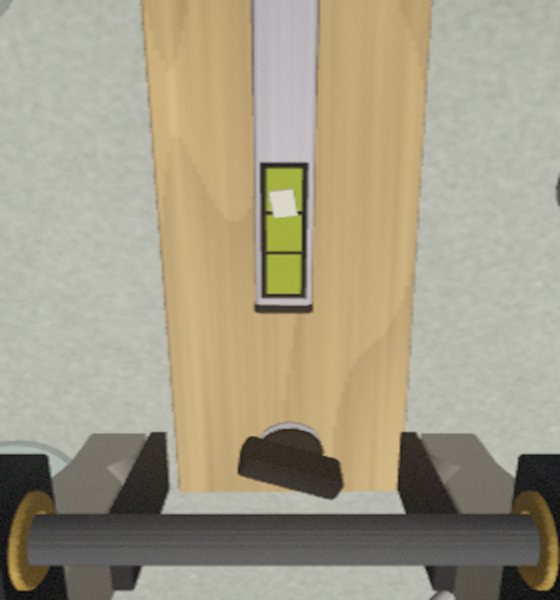

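The wrist view shows the bubble at about (284,204), with lines at v=213 and 252, so it stands about 15 mm off centre, away from the knob. The knob bar's top corners are near (250,437), (343,475), (335,497) and (238,472).

Run:
```python
from h import *
import json
c=json.load(open('w2.json'))
f=lambda u,v,z:px(c,u/2+180,v/1.5,z).round(4)
Q=[f(*p,.145) for p in((250,437),(343,475),(335,497),(238,472))]
print(*Q,np.mean(Q,axis=0))
for a,b in((0,1),(3,2)): d=Q[b]-Q[a];print(np.degrees(np.arctan2(d[1],d[0])),np.hypot(*d[:2]))
for n,p in dict(bub=(284,204),l1=(284,213),l2=(284,252),w1=(284,163),w2=(284,298),end=(284,310)).items(): print(n,f(*p,.142))
print('disc',f(290,424,.1),f(258,440,.1),f(322,440,.1))
e=[f(147,50,.097),f(430,50,.097),f(178,490,.092),f(407,490,.092)];print('edges',*e)
```

```text
[0.5685 0.1455 0.145 ] [0.5244 0.1673 0.145 ] [0.5265 0.1827 0.145 ] [0.5723 0.1692 0.145 ] [0.547925 0.166175 0.145   ]
153.69538239073538 0.04919400369963806
163.57660091827375 0.04774819368311231
bub [0.5645 0.011  0.142 ]
l1 [0.5641 0.0156 0.142 ]
l2 [0.5624 0.036  0.142 ]
w1 [ 0.5662 -0.0095  0.142 ]
w2 [0.5603 0.0612 0.142 ]
end [0.5597 0.068  0.142 ]
disc [0.5492 0.1558 0.1   ] [0.5645 0.169  0.1   ] [0.5319 0.1663 0.1   ]
edges [ 0.6285 -0.0651  0.097 ] [ 0.5102 -0.075   0.097 ] [0.6045 0.2158 0.092 ] [0.4817 0.2056 0.092 ]
```

Request:
apply_moves --steps '[{"translation": [-0.004, 0.036, 0], "rotation": [0, 0, 0.1]}, {"translation": [-0.009, 0.072, 0], "rotation": [0, 0, 0.2]}, {"translation": [-0.013, 0.107, 0], "rotation": [0, 0, 0.3]}, {"translation": [-0.018, 0.143, 0], "rotation": [0, 0, 0.4]}, {"translation": [-0.022, 0.179, 0], "rotation": [0, 0, 0.5]}, {"translation": [-0.026, 0.215, 0], "rotation": [0, 0, 0.6]}, {"translation": [-0.031, 0.251, 0], "rotation": [0, 0, 0.7]}, {"translation": [-0.035, 0.286, 0], "rotation": [0, 0, 0.8]}, {"translation": [-0.04, 0.322, 0], "rotation": [0, 0, 0.9]}, {"translation": [-0.044, 0.358, 0], "rotation": [0, 0, 1.0]}]'

```text
t: 15.3
eef_pos: [0.5494, 0.1702, 0.2778]
ee_rot: [3.142, 0.0, -0.962]
force: [-0.3, -0.4, -0.3]
width: 0.0525
gripper_force: 0.0
```

Request:
apply_moves --steps '[{"translation": [0, 0, -0.02], "rotation": [0, 0, 0.1]}, {"translation": [0, 0, -0.04], "rotation": [0, 0, 0.2]}, {"translation": [0, 0, -0.06], "rotation": [0, 0, 0.3]}, {"translation": [0, 0, -0.08], "rotation": [0, 0, 0.4]}, {"translation": [0, 0, -0.1], "rotation": [0, 0, 0.5]}, {"translation": [0, 0, -0.12], "rotation": [0, 0, 0.6]}, {"translation": [0, 0, -0.14], "rotation": [0, 0, 0.7]}, {"translation": [0, 0, -0.16], "rotation": [0, 0, 0.8]}, {"translation": [0, 0, -0.18], "rotation": [0, 0, 0.9]}, {"translation": [0, 0, -0.2], "rotation": [0, 0, 1.0]}]'

```text
t: 16.13
eef_pos: [0.5495, 0.1698, 0.2275]
ee_rot: [3.142, -0.0, -0.438]
force: [-1.0, 0.4, 0.0]
width: 0.0528
gripper_force: 0.0
```

Run:
```python
from h import *
s=get_state();c=camera_model('wrist');f=grab_frame('wrist')
print(s['t'],s['eef_pos'],s['ee_rot'],c['xyz']); 
import json;json.dump({k:np.array(v).tolist() for k,v in c.items()},open('w3.json','w'))
cv2.imwrite('pics/w3.png',f)
print(proj(c,[.5495,.1695,.145]))
```

```text
16.1333 [0.54948817 0.16976722 0.22754611] [ 3.14151024e+00 -8.35337097e-06 -4.38046928e-01] [0.62407076 0.13342774 0.40628911]
(np.float64(319.71862987519773), np.float64(237.71753675555598))
```

View pics/w3.png

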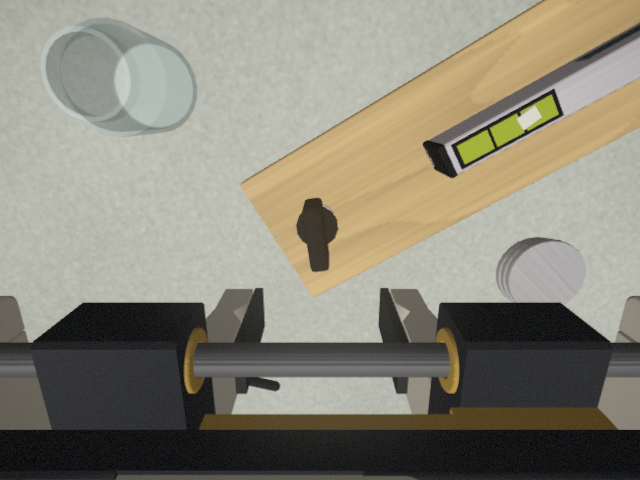

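The knob bar's top now runs from (314,199) to (319.5,270), centred near (317,235) and about 5° off the tool's axis. The vial is visible at upper right.

Run:
```python
from h import *
import json
c=json.load(open('w3.json'))
a,b,m=px(c,314,199,.145),px(c,319.5,270.5,.145),px(c,317,235,.145)
d=a-b;print(m,np.degrees(np.arctan2(d[1],d[0])),np.hypot(*d[:2]))
```

```text
[0.55215986 0.17039217 0.145     ] -21.06155421003593 0.05348486167902074
```

Request:
apply_moves --steps '[{"translation": [0.008, 0, -0.06], "rotation": [0, 0, 0.05]}, {"translation": [0.008, 0, -0.12], "rotation": [0, 0, 0.1]}, {"translation": [0.008, 0, -0.18], "rotation": [0, 0, 0.15]}, {"translation": [0.008, 0, -0.24], "rotation": [0, 0, 0.185]}, {"translation": [0.008, 0, -0.29], "rotation": [0, 0, 0.185]}, {"translation": [0.008, 0, -0.34], "rotation": [0, 0, 0.185]}, {"translation": [0.008, 0, -0.38], "rotation": [0, 0, 0.185]}, {"translation": [0.008, 0, -0.41], "rotation": [0, 0, 0.185]}, {"translation": [0.008, 0, -0.435], "rotation": [0, 0, 0.185]}, {"translation": [0.008, 0, -0.446], "rotation": [0, 0, 0.185]}]'

```text
t: 17.02
eef_pos: [0.5513, 0.1698, 0.1156]
ee_rot: [3.141, 0.0, -0.344]
force: [-0.2, -0.4, -0.3]
width: 0.0525
gripper_force: 0.0
```

Request:
apply_moves --steps '[{"translation": [0, 0, 0], "rotation": [0, 0, 0]}, {"translation": [0, 0, 0], "rotation": [0, 0, 0]}, {"translation": [0, 0, 0], "rotation": [0, 0, 0]}, {"translation": [0, 0, 0], "rotation": [0, 0, 0]}, {"translation": [0, 0, 0], "rotation": [0, 0, 0]}, {"translation": [0, 0, 0], "rotation": [0, 0, 0]}, {"translation": [0, 0, 0], "rotation": [0, 0, 0]}, {"translation": [0, 0, 0], "rotation": [0, 0, 0]}, {"translation": [0, 0, 0], "rotation": [0, 0, 0]}, {"translation": [0, 0, 0], "rotation": [0, 0, 0]}]' --jaw 1 --newtons 25

```text
t: 17.85
eef_pos: [0.5525, 0.1729, 0.1167]
ee_rot: [-3.137, -0.001, -0.343]
force: [0.4, 10.5, -1.7]
width: 0.0132
gripper_force: 25.0
```

Request:
apply_moves --steps '[{"translation": [0.003, 0.013, 0], "rotation": [0, 0, -0.1]}, {"translation": [0.003, 0.013, 0], "rotation": [0, 0, -0.2]}, {"translation": [0.003, 0.013, 0], "rotation": [0, 0, -0.3]}, {"translation": [0.003, 0.013, 0], "rotation": [0, 0, -0.4]}, {"translation": [0.003, 0.013, 0], "rotation": [0, 0, -0.5]}, {"translation": [0.003, 0.013, 0], "rotation": [0, 0, -0.6]}, {"translation": [0.003, 0.013, 0], "rotation": [0, 0, -0.7]}, {"translation": [0.003, 0.013, 0], "rotation": [0, 0, -0.8]}, {"translation": [0.003, 0.013, 0], "rotation": [0, 0, -0.9]}, {"translation": [0.003, 0.013, 0], "rotation": [0, 0, -1]}]'

```text
t: 18.68
eef_pos: [0.5521, 0.1716, 0.1167]
ee_rot: [3.14, -0.002, -0.87]
force: [1.4, -8.2, 3.3]
width: 0.0135
gripper_force: 25.0
```

Request:
apply_moves --steps '[{"translation": [0, -0.005, 0], "rotation": [0, 0, -0.1]}, {"translation": [0, -0.005, 0], "rotation": [0, 0, -0.2]}, {"translation": [0, -0.005, 0], "rotation": [0, 0, -0.3]}, {"translation": [0, -0.005, 0], "rotation": [0, 0, -0.4]}, {"translation": [0, -0.005, 0], "rotation": [0, 0, -0.5]}, {"translation": [0, -0.005, 0], "rotation": [0, 0, -0.6]}, {"translation": [0, -0.005, 0], "rotation": [0, 0, -0.7]}, {"translation": [0, -0.005, 0], "rotation": [0, 0, -0.8]}, {"translation": [0, -0.005, 0], "rotation": [0, 0, -0.9]}, {"translation": [0, -0.005, 0], "rotation": [0, 0, -1]}]'

```text
t: 19.52
eef_pos: [0.5521, 0.1708, 0.1167]
ee_rot: [3.141, -0.002, -1.393]
force: [0.9, -5.0, 2.9]
width: 0.0134
gripper_force: 25.0
```

Request:
apply_moves --steps '[{"translation": [0, 0, 0], "rotation": [0, 0, -0.1]}, {"translation": [0, 0, 0], "rotation": [0, 0, -0.2]}, {"translation": [0, 0, 0], "rotation": [0, 0, -0.3]}, {"translation": [0, 0, 0], "rotation": [0, 0, -0.4]}, {"translation": [0, 0, 0], "rotation": [0, 0, -0.5]}, {"translation": [0, 0, 0], "rotation": [0, 0, -0.6]}, {"translation": [0, 0, 0], "rotation": [0, 0, -0.7]}, {"translation": [0, 0, 0], "rotation": [0, 0, -0.8]}, {"translation": [0, 0, 0], "rotation": [0, 0, -0.9]}, {"translation": [0, 0, 0], "rotation": [0, 0, -1]}]'

```text
t: 20.35
eef_pos: [0.5519, 0.1711, 0.1167]
ee_rot: [-3.142, -0.001, -1.917]
force: [-0.8, -2.3, 1.9]
width: 0.0137
gripper_force: 25.1
```

Request:
apply_moves --steps '[{"translation": [0, 0, 0], "rotation": [0, 0, -0.12]}, {"translation": [0, 0, 0], "rotation": [0, 0, -0.24]}, {"translation": [0, 0, 0], "rotation": [0, 0, -0.36]}, {"translation": [0, 0, 0], "rotation": [0, 0, -0.48]}, {"translation": [0, 0, 0], "rotation": [0, 0, -0.6]}, {"translation": [0, 0, 0], "rotation": [0, 0, -0.6]}, {"translation": [0, 0, 0], "rotation": [0, 0, -0.6]}, {"translation": [0, 0, 0], "rotation": [0, 0, -0.6]}, {"translation": [0, 0, 0], "rotation": [0, 0, -0.6]}, {"translation": [0, 0, 0], "rotation": [0, 0, -0.6]}]'

```text
t: 21.18
eef_pos: [0.5522, 0.1718, 0.1166]
ee_rot: [-3.141, 0.0, -2.228]
force: [-2.9, -1.7, 4.6]
width: 0.0136
gripper_force: 25.1
```

Request:
apply_moves --steps '[{"translation": [0, 0, 0], "rotation": [0, 0, 0]}, {"translation": [0, 0, 0], "rotation": [0, 0, 0]}, {"translation": [0, 0, 0], "rotation": [0, 0, 0]}, {"translation": [0, 0, 0], "rotation": [0, 0, 0]}, {"translation": [0, 0, 0], "rotation": [0, 0, 0]}, {"translation": [0, 0, 0], "rotation": [0, 0, 0]}, {"translation": [0, 0, 0], "rotation": [0, 0, 0]}, {"translation": [0, 0, 0], "rotation": [0, 0, 0]}, {"translation": [0, 0, 0], "rotation": [0, 0, 0]}, {"translation": [0, 0, 0], "rotation": [0, 0, 0]}]'

```text
t: 22.02
eef_pos: [0.5523, 0.1718, 0.1166]
ee_rot: [-3.141, 0.0, -2.228]
force: [-2.4, -2.0, 5.3]
width: 0.0134
gripper_force: 25.1
```

Run:
```python
from h import *
s=get_state();c=camera_model('wrist');f=grab_frame('wrist')
print(s['t'],s['eef_pos'],s['ee_rot'],c['xyz']); 
import json;json.dump({k:np.array(v).tolist() for k,v in c.items()},open('w4.json','w'))
cv2.imwrite('pics/w4full.png',f)
u,v=map(int,proj(c,[.562,.026,.143]));print(u,v)
u0=max(0,min(u-80,480));v0=max(0,min(v-60,360));print(u0,v0)
cv2.imwrite('pics/w4.png',cv2.resize(f[v0:v0+120,u0:u0+160],None,fx=5,fy=5,interpolation=2))
```

```text
22.0167 [0.55228591 0.17178076 0.11658437] [-3.14135803e+00  1.89076530e-05 -2.22772106e+00] [0.50056419 0.10486121 0.29531902]
50 42
0 0
```

View pics/w4.png

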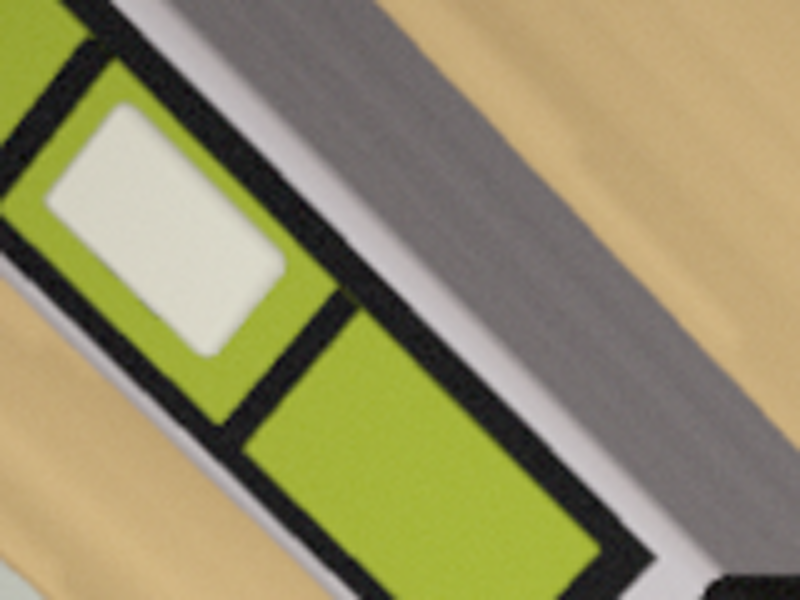

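The bubble is between the lines, with gaps of about 30 px and 58 px on its two sides (16 px per mm). It stands under 1 mm off centre, so I release the knob.

Request:
apply_moves --steps '[{"translation": [0, 0, 0], "rotation": [0, 0, 0]}, {"translation": [0, 0, 0], "rotation": [0, 0, 0]}, {"translation": [0, 0, 0], "rotation": [0, 0, 0]}, {"translation": [0, 0, 0], "rotation": [0, 0, 0]}, {"translation": [0, 0, 0], "rotation": [0, 0, 0]}, {"translation": [0, 0, 0], "rotation": [0, 0, 0]}, {"translation": [0, 0, 0], "rotation": [0, 0, 0]}, {"translation": [0, 0, 0], "rotation": [0, 0, 0]}, {"translation": [0, 0, 0], "rotation": [0, 0, 0]}, {"translation": [0, 0, 0], "rotation": [0, 0, 0]}]' --jaw -0.1

```text
t: 22.9
eef_pos: [0.5522, 0.1719, 0.1163]
ee_rot: [-3.142, 0.0, -2.229]
force: [-0.6, -1.2, 2.1]
width: 0.0483
gripper_force: 0.0
```

Request:
apply_moves --steps '[{"translation": [0, 0, 0.03], "rotation": [0, 0, 0]}, {"translation": [0, 0, 0.08], "rotation": [0, 0, 0]}, {"translation": [0, 0, 0.14], "rotation": [0, 0, 0]}, {"translation": [0, 0, 0.21], "rotation": [0, 0, 0]}, {"translation": [0, 0, 0.28], "rotation": [0, 0, 0]}, {"translation": [0, 0, 0.34], "rotation": [0, 0, 0]}, {"translation": [0, 0, 0.38], "rotation": [0, 0, 0]}, {"translation": [0, 0, 0.4], "rotation": [0, 0, 0]}, {"translation": [0, 0, 0.4], "rotation": [0, 0, 0]}, {"translation": [0, 0, 0.4], "rotation": [0, 0, 0]}]'

```text
t: 23.73
eef_pos: [0.5519, 0.1719, 0.2159]
ee_rot: [3.141, -0.0, -2.229]
force: [-0.0, 0.6, -0.3]
width: 0.0481
gripper_force: 0.0
```

```bash
cat > bub.py <<'E'
from h import *
def bub():
    c=camera_model('wrist');f=grab_frame('wrist').astype(int)
    u,v=map(int,proj(c,[.5625,.026,.143]))
    h=cv2.cvtColor(f.astype(np.uint8),cv2.COLOR_BGR2HSV)
    green=((h[...,0]>25)&(h[...,0]<45)&(h[...,1]>140)).astype(np.uint8)
    m=np.zeros_like(green);cv2.circle(m,(u,v),130,1,-1);green&=m
    pts=cv2.findNonZero(green)
    hull=np.zeros_like(green);cv2.fillConvexPoly(hull,cv2.convexHull(pts),1)
    hull=cv2.erode(hull,np.ones((3,3)))
    white=((h[...,1]<60)&(h[...,2]>150)&(hull>0)).astype(np.uint8)
    n,l,st,ce=cv2.connectedComponentsWithStats(white)
    k=1+np.argmax(st[1:,4]);b=px(c,*ce[k],.144)
    box=cv2.boxPoints(cv2.minAreaRect(pts));w=np.array([px(c,*q,.144) for q in box])
    Y=np.array([-.0819,.9966,0]);p=w@Y
    print('window',np.ptp(p),'bubble area',st[k,4],'offset mm',1e3*(b@Y-(p.max()+p.min())/2))
    return f
f=bub(); s=get_state();print(s['t'],s['eef_pos'],s['ee_rot'])
E
python3 bub.py
```

```text
window 0.06845548826636738 bubble area 421 offset mm -0.29138911713499915
23.7833 [0.55167904 0.17172537 0.21543631] [ 3.14088006e+00 -1.11140828e-03 -2.22873329e+00]
```

Request:
apply_moves --steps '[{"translation": [0.007, -0.087, 0], "rotation": [0, 0, 0.1]}, {"translation": [0.014, -0.173, 0], "rotation": [0, 0, 0.2]}, {"translation": [0.022, -0.26, 0], "rotation": [0, 0, 0.3]}, {"translation": [0.029, -0.346, 0], "rotation": [0, 0, 0.4]}, {"translation": [0.036, -0.433, 0], "rotation": [0, 0, 0.5]}, {"translation": [0.043, -0.52, 0], "rotation": [0, 0, 0.6]}, {"translation": [0.05, -0.606, 0], "rotation": [0, 0, 0.7]}, {"translation": [0.058, -0.693, 0], "rotation": [0, 0, 0.8]}, {"translation": [0.065, -0.779, 0], "rotation": [0, 0, 0.9]}, {"translation": [0.072, -0.866, 0], "rotation": [0, 0, 1.0]}]' --jaw 1

```text
t: 24.62
eef_pos: [0.5696, -0.0457, 0.2151]
ee_rot: [3.14, -0.001, -1.702]
force: [0.7, 0.4, -0.4]
width: 0.0008
gripper_force: 0.0
```

Request:
apply_moves --steps '[{"translation": [0, 0, -0.04], "rotation": [0, 0, 0]}, {"translation": [0, 0, -0.09], "rotation": [0, 0, 0]}, {"translation": [0, 0, -0.14], "rotation": [0, 0, 0]}, {"translation": [0, 0, -0.18], "rotation": [0, 0, 0]}, {"translation": [0, 0, -0.21], "rotation": [0, 0, 0]}, {"translation": [0, 0, -0.23], "rotation": [0, 0, 0]}, {"translation": [0, 0, -0.24], "rotation": [0, 0, 0]}, {"translation": [0, 0, -0.25], "rotation": [0, 0, 0]}, {"translation": [0, 0, -0.256], "rotation": [0, 0, 0]}, {"translation": [0, 0, -0.26], "rotation": [0, 0, 0]}]'

```text
t: 25.45
eef_pos: [0.5704, -0.0445, 0.1515]
ee_rot: [-3.141, 0.0, -1.705]
force: [-0.4, -0.6, 0.2]
width: 0.0006
gripper_force: 0.0
```

Run:
```python
from h import *
s=get_state();print(s['t'],s['eef_pos'],s['ee_rot'],s['width'],s['force'])
a=grab_frame('side')[110:330,240:400]; b=grab_frame('scene')[170:300,220:430]
a=cv2.resize(a,(400,550),interpolation=2);b=cv2.resize(b,(390,241),interpolation=2)
w=cv2.resize(grab_frame('wrist'),(390,292));o=np.zeros((550,790,3),np.uint8);o[:,:400]=a;o[:241,400:]=b;o[250:542,400:]=w
cv2.imwrite('pics/p2.png',o)
```

```text
25.45 [ 0.57042994 -0.04446176  0.15153819] [-3.14103533e+00  1.41685481e-04 -1.70480972e+00] 0.000602604015409122 [-0.43076322 -0.64820498  0.23687204]
```

View pics/p2.png

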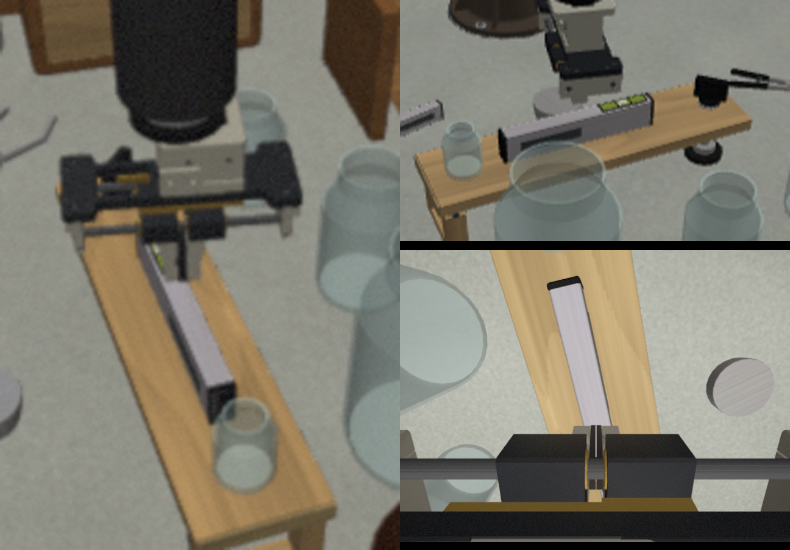

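The shut fingertips stand just above the middle of the level, and nothing has been disturbed. Now a slow press.

Request:
apply_moves --steps '[{"translation": [0, 0, -0.006], "rotation": [0, 0, 0]}, {"translation": [0, 0, -0.012], "rotation": [0, 0, 0]}, {"translation": [0, 0, -0.016], "rotation": [0, 0, 0]}, {"translation": [0, 0, -0.02], "rotation": [0, 0, 0]}, {"translation": [0, 0, -0.023], "rotation": [0, 0, 0]}, {"translation": [0, 0, -0.026], "rotation": [0, 0, 0]}, {"translation": [0, 0, -0.029], "rotation": [0, 0, 0]}, {"translation": [0, 0, -0.032], "rotation": [0, 0, 0]}, {"translation": [0, 0, -0.032], "rotation": [0, 0, 0]}, {"translation": [0, 0, -0.032], "rotation": [0, 0, 0]}]'

```text
t: 26.43
eef_pos: [0.5702, -0.0446, 0.1433]
ee_rot: [3.141, -0.0, -1.705]
force: [0.0, -0.3, 0.1]
width: 0.0003
gripper_force: 0.0
```

Request:
apply_moves --steps '[{"translation": [0, 0, -0.001], "rotation": [0, 0, 0]}, {"translation": [0, 0, -0.002], "rotation": [0, 0, 0]}, {"translation": [0, 0, -0.003], "rotation": [0, 0, 0]}, {"translation": [0, 0, -0.004], "rotation": [0, 0, 0]}, {"translation": [0, 0, -0.005], "rotation": [0, 0, 0]}, {"translation": [0, 0, -0.006], "rotation": [0, 0, 0]}, {"translation": [0, 0, -0.007], "rotation": [0, 0, 0]}, {"translation": [0, 0, -0.008], "rotation": [0, 0, 0]}, {"translation": [0, 0, -0.008], "rotation": [0, 0, 0]}, {"translation": [0, 0, -0.008], "rotation": [0, 0, 0]}]'

```text
t: 27.27
eef_pos: [0.5702, -0.0446, 0.1413]
ee_rot: [3.142, -0.0, -1.705]
force: [0.2, -0.6, -0.6]
width: 0.0004
gripper_force: 0.0
```

Request:
apply_moves --steps '[{"translation": [0, 0, -0.001], "rotation": [0, 0, 0]}, {"translation": [0, 0, -0.002], "rotation": [0, 0, 0]}, {"translation": [0, 0, -0.003], "rotation": [0, 0, 0]}, {"translation": [0, 0, -0.004], "rotation": [0, 0, 0]}, {"translation": [0, 0, -0.005], "rotation": [0, 0, 0]}, {"translation": [0, 0, -0.006], "rotation": [0, 0, 0]}, {"translation": [0, 0, -0.007], "rotation": [0, 0, 0]}, {"translation": [0, 0, -0.008], "rotation": [0, 0, 0]}, {"translation": [0, 0, -0.008], "rotation": [0, 0, 0]}, {"translation": [0, 0, -0.008], "rotation": [0, 0, 0]}]'

```text
t: 28.1
eef_pos: [0.5702, -0.0446, 0.1393]
ee_rot: [3.142, -0.0, -1.705]
force: [0.6, 0.9, 0.2]
width: 0.0006
gripper_force: 0.0
```

Run:
```python
from h import *
s=get_state();c=camera_model('wrist');f=grab_frame('wrist');cv2.imwrite('pics/w5.png',f)
print(s['eef_pos'],s['force'],proj(c,s['eef_pos']))
h=cv2.cvtColor(f,cv2.COLOR_BGR2HSV)
for v in (100,150,200,240,270,290):
    m=np.where((h[v,150:450,1]<50)&(h[v,150:450,2]>140)&(h[v,150:450,0]>110))[0]+150
    if len(m): print(v,m.min(),m.max(),len(m),px(c,m.min(),v,.145)[:2].round(4),px(c,m.max(),v,.145)[:2].round(4))
```

```text
[ 0.57019783 -0.04457804  0.13930814] [0.5835118  0.89638385 0.24248744] (np.float64(319.6523191414398), np.float64(289.4874817346219))
100 249 302 54 [ 0.5877 -0.1386] [ 0.5654 -0.1356]
150 263 313 51 [ 0.5855 -0.1173] [ 0.5637 -0.1144]
200 274 324 51 [ 0.5845 -0.0946] [ 0.5618 -0.0916]
240 285 332 48 [ 0.5826 -0.0749] [ 0.5606 -0.0719]
270 293 339 47 [ 0.5813 -0.0593] [ 0.5591 -0.0563]
290 321 322 2 [ 0.5692 -0.0469] [ 0.5687 -0.0468]
```

Request:
apply_moves --steps '[{"translation": [0, 0, -0.001], "rotation": [0, 0, 0]}, {"translation": [0, 0, -0.002], "rotation": [0, 0, 0]}, {"translation": [0, 0, -0.003], "rotation": [0, 0, 0]}, {"translation": [0, 0, -0.004], "rotation": [0, 0, 0]}, {"translation": [0, 0, -0.005], "rotation": [0, 0, 0]}, {"translation": [0, 0, -0.006], "rotation": [0, 0, 0]}, {"translation": [0, 0, -0.007], "rotation": [0, 0, 0]}, {"translation": [0, 0, -0.008], "rotation": [0, 0, 0]}, {"translation": [0, 0, -0.009], "rotation": [0, 0, 0]}, {"translation": [0, 0, -0.01], "rotation": [0, 0, 0]}]'

```text
t: 28.98
eef_pos: [0.5702, -0.0446, 0.1368]
ee_rot: [3.142, -0.0, -1.705]
force: [-0.5, -0.1, -0.6]
width: 0.0002
gripper_force: 0.0
```

Request:
apply_moves --steps '[{"translation": [0, 0, -0.0015], "rotation": [0, 0, 0]}, {"translation": [0, 0, -0.003], "rotation": [0, 0, 0]}, {"translation": [0, 0, -0.0045], "rotation": [0, 0, 0]}, {"translation": [0, 0, -0.006], "rotation": [0, 0, 0]}, {"translation": [0, 0, -0.0075], "rotation": [0, 0, 0]}, {"translation": [0, 0, -0.009], "rotation": [0, 0, 0]}, {"translation": [0, 0, -0.0105], "rotation": [0, 0, 0]}, {"translation": [0, 0, -0.012], "rotation": [0, 0, 0]}, {"translation": [0, 0, -0.0135], "rotation": [0, 0, 0]}, {"translation": [0, 0, -0.015], "rotation": [0, 0, 0]}]'

```text
t: 29.82
eef_pos: [0.5702, -0.0446, 0.133]
ee_rot: [3.142, -0.0, -1.705]
force: [1.0, 1.3, -0.6]
width: 0.0001
gripper_force: 0.0
```

Run:
```python
from h import *
s=get_state();c=camera_model('wrist');f=grab_frame('wrist');cv2.imwrite('pics/w6.png',f)
print(s['t'],s['eef_pos'],s['force'],proj(c,s['eef_pos']),proj(c,s['eef_pos']-np.array([0,0,.0])))
h=cv2.cvtColor(f,cv2.COLOR_BGR2HSV)
for v in range(276,300,3): print(v,f[v,270:370:4].sum(1)//3)
```

```text
29.8167 [ 0.57019827 -0.04458868  0.13302192] [ 0.99324195  1.33986107 -0.55253863] (np.float64(319.664580460845), np.float64(289.44802760767004)) (np.float64(319.664580460845), np.float64(289.44802760767004))
276 [166 168 168 163 161 153 185 185 189 193 189 193 193 189 193 190 193 193
 116 165 155 163 158 160 161]
279 [165 167 167 165 163 160 178 190 187 193 190 191 194 192 192 189 192 195
 145 163 154 163 161 156 161]
282 [165 169 170 162 160 160 168 188 187 190 193 190 194 191 192 191 192 196
 168 145 157 160 161 158 162]
285 [166 166 170 162 160 160 157 188 186 189 192 192 193 192 192 191 190 195
 180 130 159 159 161 158 160]
288 [165 166 170 167 157 154 136 178 175 176 183  77  77 146  74 149 182 182
 173 111 154 148 159 155 161]
291 [165 166 169 169 116 115 118 116 115 116 116  48  48 140  43 107 118 113
 118 116 117 114 134 157 162]
294 [167 165 168 166 117 117 116 115 114 119 117  47  48 141  50  70 113 116
 114 118 117 115 122 158 159]
297 [165 165 167 166 115 115 114 117 116 114 115  45  41 142  49  69 114 116
 114 117 119 114 115 160 159]
```

Request:
apply_moves --steps '[{"translation": [0, 0, -0.0015], "rotation": [0, 0, 0]}, {"translation": [0, 0, -0.003], "rotation": [0, 0, 0]}, {"translation": [0, 0, -0.0045], "rotation": [0, 0, 0]}, {"translation": [0, 0, -0.006], "rotation": [0, 0, 0]}, {"translation": [0, 0, -0.0075], "rotation": [0, 0, 0]}, {"translation": [0, 0, -0.009], "rotation": [0, 0, 0]}, {"translation": [0, 0, -0.0105], "rotation": [0, 0, 0]}, {"translation": [0, 0, -0.012], "rotation": [0, 0, 0]}, {"translation": [0, 0, -0.0135], "rotation": [0, 0, 0]}, {"translation": [0, 0, -0.015], "rotation": [0, 0, 0]}]'

```text
t: 30.7
eef_pos: [0.5702, -0.0446, 0.1293]
ee_rot: [3.142, 0.0, -1.705]
force: [0.6, 0.4, -0.0]
width: 0.0002
gripper_force: 0.0
```

Run:
```python
from h import *
import json
def green(f,box):
    h=cv2.cvtColor(f,cv2.COLOR_BGR2HSV);m=((h[...,0]>25)&(h[...,0]<45)&(h[...,1]>110)).astype(np.uint8)
    k=np.zeros_like(m);k[box[1]:box[3],box[0]:box[2]]=1
    return cv2.minAreaRect(cv2.findNonZero(m&k))
sc=camera_model('scene');f=grab_frame('scene');r=green(f,(300,190,360,240));print('scene',r)
c=json.load(open('w2.json'));w=green(cv2.imread('pics/w2full.png'),(280,80,360,220));print('w2',w)
A=np.array(sc['xyz']);a=ray(sc,*r[0]);B=np.array(c['xyz']);b=ray(c,*w[0])
M=np.stack([a,-b],1);t=np.linalg.lstsq(M,B-A,rcond=None)[0];print('closest',A+t[0]*a,B+t[1]*b)
for z in(.12,.13,.14,.15): print(z,px(sc,*r[0],z)[:2].round(4),px(c,*w[0],z)[:2].round(4))
# plank corner & knob foot heights check; also tip in side view
s=get_state();sd=camera_model('side');g=grab_frame('side');cv2.imwrite('pics/s5.png',g)
print('tcp in side',proj(sd,s['eef_pos']),'scene',proj(sc,s['eef_pos']))
u,v=map(int,proj(sd,s['eef_pos']))
for y in range(v-16,v+10,2): print(y,(g[y,u-14:u+15:2].sum(1)//3))
```

```text
scene ((339.8235778808594, 224.7941436767578), (2.9104275703430176, 23.040882110595703), 75.96376037597656)
w2 ((321.5, 153.0), (84.0, 19.0), 90.0)
closest [0.56509257 0.02736519 0.14621341] [0.56386174 0.02378986 0.14590316]
0.12 [0.5315 0.0412] [0.5636 0.0261]
0.13 [0.5443 0.0359] [0.5637 0.0252]
0.14 [0.5571 0.0306] [0.5638 0.0243]
0.15 [0.5699 0.0254] [0.5639 0.0234]
tcp in side (np.float64(312.1189491275529), np.float64(233.2956931241438)) scene (np.float64(314.6712816552125), np.float64(236.14477570621764))
217 [ 84  81 131 107  98  99  84  27  63 102 102 101 124 123 121]
219 [ 92  85  89 106 101 100  94  30  62 101 100 104 130 128 129]
221 [111  85  83 113 100  97  74  19  64 109 100 101 125 134 121]
223 [121  91  80  96 100  99  73  26  58 102 100 113 125 132 128]
225 [120 104  83  81 101 100  94  29  55  99  99 114 124 125 133]
227 [123 120  90  84  96 102  96  38  47 100  99 115 127 122 129]
229 [124 118 104  82  92 104 113  74  88 124 121 125 129 130 127]
231 [123 119 115  85  82 128 160 158 157 154 153 129 127 130 131]
233 [123 121 119  95  81  88 156 159 161 157 155 133 130 130 131]
235 [126 123 123 115  80  77 137 158 159 158 155 144 124 131 130]
237 [127 122 123 122  86  58  93 157 158 158 154 152 133 130 129]
239 [128 124 125 123 102  54  75 144 157 157 159 155 144 130 129]
241 [124 125 122 122 120  72  61 107 157 156 157 156 152 133 129]
```

Request:
apply_moves --steps '[{"translation": [0, 0, -0.0015], "rotation": [0, 0, 0]}, {"translation": [0, 0, -0.003], "rotation": [0, 0, 0]}, {"translation": [0, 0, -0.0045], "rotation": [0, 0, 0]}, {"translation": [0, 0, -0.006], "rotation": [0, 0, 0]}, {"translation": [0, 0, -0.0075], "rotation": [0, 0, 0]}, {"translation": [0, 0, -0.009], "rotation": [0, 0, 0]}, {"translation": [0, 0, -0.0105], "rotation": [0, 0, 0]}, {"translation": [0, 0, -0.012], "rotation": [0, 0, 0]}, {"translation": [0, 0, -0.0135], "rotation": [0, 0, 0]}, {"translation": [0, 0, -0.015], "rotation": [0, 0, 0]}]'

```text
t: 31.63
eef_pos: [0.5702, -0.0446, 0.1255]
ee_rot: [3.142, -0.0, -1.705]
force: [0.8, -0.4, 0.0]
width: 0.0004
gripper_force: 0.0
```

Run:
```python
from h import *
sd=camera_model('side')
for z in (.129,.135,.14,.145,.15): print(z,proj(sd,[.569,-.054,z]),proj(sd,[.5702,-.0446,z]))
s=get_state();print(s['eef_pos'],s['force'],s['moment'],s['joint_efforts'].round(2))
```

```text
0.129 (np.float64(312.53066087793025), np.float64(236.2878842492663)) (np.float64(312.1326000474533), np.float64(233.37177949662316))
0.135 (np.float64(312.4781604448719), np.float64(234.38645942527083)) (np.float64(312.07882537711345), np.float64(231.47095688309295))
0.14 (np.float64(312.43408074890556), np.float64(232.79001110547685)) (np.float64(312.03367804087776), np.float64(229.87509256416672))
0.145 (np.float64(312.3896983680018), np.float64(231.18260034936702)) (np.float64(311.988222733303), np.float64(228.2683420997381))
0.15 (np.float64(312.3450101737197), np.float64(229.56411385320627)) (np.float64(311.9424562923771), np.float64(226.65059371926446))
[ 0.57016912 -0.04456616  0.12550742] [ 0.79029342 -0.44593569  0.04946773] [ 0.07451305 -0.01762687 -0.06772235] [ 0.000e+00 -4.688e+01  2.600e+01  6.210e+00 -1.000e-02  0.000e+00]
```

The side and wrist views agree that the shut fingertips sit about 20 mm above the reported TCP, and the level's top is at about 0.146 m. Contact should come within the next millimetre or so.

Request:
apply_moves --steps '[{"translation": [0, 0, -0.001], "rotation": [0, 0, 0]}, {"translation": [0, 0, -0.002], "rotation": [0, 0, 0]}, {"translation": [0, 0, -0.003], "rotation": [0, 0, 0]}, {"translation": [0, 0, -0.004], "rotation": [0, 0, 0]}, {"translation": [0, 0, -0.005], "rotation": [0, 0, 0]}, {"translation": [0, 0, -0.006], "rotation": [0, 0, 0]}, {"translation": [0, 0, -0.007], "rotation": [0, 0, 0]}, {"translation": [0, 0, -0.008], "rotation": [0, 0, 0]}, {"translation": [0, 0, -0.008], "rotation": [0, 0, 0]}, {"translation": [0, 0, -0.008], "rotation": [0, 0, 0]}]'

```text
t: 32.47
eef_pos: [0.5705, -0.0446, 0.124]
ee_rot: [-3.141, 0.0, -1.705]
force: [-0.2, 1.0, 5.4]
width: 0.0005
gripper_force: 2.3
```

Request:
apply_moves --steps '[{"translation": [0, 0, -0.001], "rotation": [0, 0, 0]}, {"translation": [0, 0, -0.002], "rotation": [0, 0, 0]}, {"translation": [0, 0, -0.003], "rotation": [0, 0, 0]}, {"translation": [0, 0, -0.004], "rotation": [0, 0, 0]}, {"translation": [0, 0, -0.005], "rotation": [0, 0, 0]}, {"translation": [0, 0, -0.006], "rotation": [0, 0, 0]}, {"translation": [0, 0, -0.006], "rotation": [0, 0, 0]}, {"translation": [0, 0, -0.006], "rotation": [0, 0, 0]}, {"translation": [0, 0, -0.006], "rotation": [0, 0, 0]}, {"translation": [0, 0, -0.006], "rotation": [0, 0, 0]}]'

```text
t: 33.3
eef_pos: [0.5716, -0.0445, 0.1239]
ee_rot: [-3.138, 0.0, -1.704]
force: [-2.3, 0.8, 11.8]
width: 0.0001
gripper_force: 6.2
```

Request:
apply_moves --steps '[{"translation": [0, 0, -0.001], "rotation": [0, 0, 0]}, {"translation": [0, 0, -0.001], "rotation": [0, 0, 0]}, {"translation": [0, 0, -0.001], "rotation": [0, 0, 0]}, {"translation": [0, 0, -0.001], "rotation": [0, 0, 0]}, {"translation": [0, 0, -0.001], "rotation": [0, 0, 0]}, {"translation": [0, 0, -0.001], "rotation": [0, 0, 0]}, {"translation": [0, 0, -0.001], "rotation": [0, 0, 0]}, {"translation": [0, 0, -0.001], "rotation": [0, 0, 0]}, {"translation": [0, 0, -0.001], "rotation": [0, 0, 0]}, {"translation": [0, 0, -0.001], "rotation": [0, 0, 0]}]'

```text
t: 34.13
eef_pos: [0.5717, -0.0445, 0.1239]
ee_rot: [-3.138, 0.0, -1.704]
force: [-1.3, 1.2, 13.0]
width: 0.0003
gripper_force: 6.8
```

Run:
```python
from h import *
s=get_state();print(s['t'],s['eef_pos'],s['force'])
sc=camera_model('scene');f=grab_frame('scene').astype(int)
Y=np.array([-.0819,.9966,0]);X=np.array([.9966,.0819,0]);C=np.array([.5639,.0255,.1455])
for t in range(-34,36,2):
    v=[f[int(round(q[1])),int(round(q[0]))] for q in (proj(sc,C+t*1e-3*Y+k*1e-3*X) for k in(-3,0,3))]
    print(t,*v,end=' | ')
```

```text
34.1333 [ 0.57170941 -0.04446488  0.12385755] [-1.33814123  1.16615475 12.98510896]
-34 [76 84 85] [77 84 86] [76 83 85] | -32 [77 84 85] [76 83 85] [76 83 85] | -30 [77 84 85] [78 85 85] [76 84 85] | -28 [78 85 85] [78 85 85] [77 84 86] | -26 [76 83 84] [76 83 84] [77 84 86] | -24 [78 85 86] [77 84 86] [77 84 86] | -22 [76 84 85] [77 84 86] [77 84 86] | -20 [76 83 84] [77 84 86] [76 84 85] | -18 [76 83 84] [61 65 65] [76 84 85] | -16 [61 65 65] [54 57 56] [70 76 77] | -14 [39 38 38] [54 57 56] [77 84 85] | -12 [39 38 38] [64 69 70] [77 84 85] | -10 [48 49 49] [76 84 84] [76 84 84] | -8 [77 83 84] [76 84 84] [78 85 85] | -6 [77 83 84] [77 85 86] [78 85 85] | -4 [77 85 86] [88 97 97] [86 96 96] | -2 [83 90 91] [88 97 97] [134 156 152] | 0 [122 137 135] [150 164 163] [134 156 152] | 2 [122 137 135] [161 177 176] [161 177 176] | 4 [127 163 156] [161 177 176] [145 168 165] | 6 [139 169 164] [139 169 164] [ 96 147 138] | 8 [139 169 164] [ 68 134 120] [ 96 147 138] | 10 [61 98 89] [ 68 134 120] [ 47 121 105] | 12 [29 62 54] [38 93 82] [39 96 83] | 14 [29 62 54] [39 96 83] [39 96 83] | 16 [ 42 104  92] [39 96 83] [ 49 130 113] | 18 [ 50 130 113] [ 50 130 113] [ 49 130 112] | 20 [ 50 130 113] [ 50 131 114] [ 49 130 112] | 22 [ 66 118 108] [ 50 131 114] [ 50 129 112] | 24 [38 94 83] [ 50 130 114] [ 49 130 113] | 26 [38 94 83] [ 49 130 113] [ 49 130 113] | 28 [ 45 113  98] [ 45 113  98] [ 49 130 113] | 30 [ 50 130 113] [ 50 130 113] [ 49 128 112] | 32 [ 50 130 113] [ 49 126 110] [ 49 128 112] | 34 [54 92 84] [ 49 126 110] [ 42 105  92] |
```

```bash
python3 -c "
from station import *
print(job_done())"
```

```text
the job is handed in; nothing more can be done
None
```

The level lies on the plank, the shelf is levelled with the bubble about 1 mm or less off centre, and the job was handed in at about 34 s with the fingers still pressing the level's middle at about 13 N; the system gave no verdict.

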